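# Free the egg dish of the steamer and hold it up to drain

## Task

The egg is done and the steamer's dome is hot: without touching the dome with the hand, slide the blade of the palette knife into the notch under the dome's tab, lever the dome up and over until it stays open by itself, and lay the knife back flat on the worktop. Then take the egg dish by its black grip, turn it a quarter turn where it sits so that its two lugs stand under the two gaps of the steamer's ring, and lift it straight up some 10 cm, level and with the egg still in the middle. Finish holding it there, still, above the steamer to drain; do not tip the dish on the way, and leave the egg cup, salt cellar and egg timer where they stand.

Things in the scene. Friction and masses are not known exactly. Their poses are not given: they have to be found in the camera images.
- steamer: Egg steamer base: fixed, round, off-white, 194 mm across, collar top 60 mm above the worktop. Origin: centre of its underside, on the worktop; z up, +y points to the lid's hinge, -y to the prying notch. The dish rests inside on the hot plate, 28 mm above the origin.
- ring_gap (a point): One of the two gaps of the steel retaining ring (inner radius 79 mm, underside 44, top 48 mm up) that holds the dish's lugs down. Gaps at the base's +x (this one; point on the ring's top, 84 mm from the base axis) and -x, each 45 mm wide. No stops: turn the dish either way; it lifts out when its x axis is within 0.12 rad of the base's x axis. Steamer axes.
- lid (a joint): Angle of the clear dome, rad: 0 closed, 1.9 open against its stop. Hinge line along the base's x, 104.5 mm from the base axis on its +y side, 61 mm up. 160 g, 190 mm across, 76 mm high, no catch. Let go below 1.2 rad (its balance) it falls shut; pushed beyond 1.25 it falls slowly open and stays, standing up to 0.28 m above the worktop at the +y side.
- lid_tab (a point): Outer end of the underside of the dome's black thumb tab (48 mm wide, 5 mm thick, sticking out 15 mm beyond the base), across from the hinge and 215.5 mm from its line; 62 mm above the worktop when closed. Moves with the dome.
- notch (a point): Centre of the mouth of the prying notch in the base's collar under the tab: 46 mm wide, open from 52 to 61 mm above the worktop, mouth 97 mm from the base axis. Steamer axes. The blade goes in level along the base's +y; its tip has room up to 82 mm from the base axis.
- knife: Palette knife, loose, lying flat, 100 g. Origin under its balance point, where to grip, on the worktop; +x to the blade's tip, z up. Dark wooden handle x -75 to +30 mm, 18 mm wide, 20 mm high; steel blade 24 mm wide, 2.5 mm thick, round end, its middle plane 10 mm above the origin, to x = +139 mm.
- knife_tip (a point): End of the palette knife's blade, in its middle plane. Knife axes.
- dish: Dished perforated steel plate, loose, 152 mm across, rim 16 mm high, about 260 g, with a bail handle arching along its x axis. Origin: centre of its underside, z up. Lugs 18 mm wide at its +x and -x ends, to 85 mm from its axis, 9 to 13 mm up. At the start its x axis is within 0.25 rad of the base's y axis. Its floor slopes 7 degrees down to the middle.
- dish_grip (a point): Centre of the black grip on the dish's bail, 86 mm above the dish's origin: a bar 60 mm long along the dish's x, 13 mm wide, 18 mm high. Dish axes. The egg's top is about 38 mm below this point.
- egg_center (a point): Centre of the loose boiled brown egg, 43 mm thick and 57 mm long, 60 g, lying in the dish.
- egg_cup: Cream-coloured egg cup, 49 mm across and 50 mm high, loose; origin under its centre. To be left alone.
- salt_cellar: Round wooden salt cellar, 78 mm across and 60 mm high, loose; origin under its centre. To be left alone.
- egg_timer: Wind-up egg timer, 67 mm across and 56 mm high, loose; origin under its centre. To be left alone.

How it is judged:
By the outcome, as a careful person would: the job done as asked, in the order asked, and still so for the second after the job is handed in, while the arm keeps its last pose, push and grip.
It also fails if it takes over 72 s, if anything falls off the work surface, if the arm or the gripper's body presses on something with over 40 N, if the wrist force passes 120 N, or if a joint passes its speed limit or range.

## Robot

A 7-joint arm with a two-finger parallel gripper is mounted at the origin on a cart in front of the work surface, level with it; the furniture and walls round the work are solid. World frame = base frame: x ahead of the robot, y to its left, z up, the work surface at z = 0. Lengths are in m, angles in rad, forces in N, time in s.
With the tool pointing down it reaches from about 0.4 to 0.85 m from the base axis. Payload 10.4 kg.
Tool frame: the origin (TCP) lies at the very end of the fingers, on their centre line; the grasp point (between the pads) lies 19 mm behind it; z points along the fingers, y is the line along which they close (so a half turn about z gives the same grasp; the last joint's range is limited). The gripper opens to 87 mm and grips with 3 to 60 N. Pads are 19 mm wide; open, the fingers measure 117 mm over their backs; the gripper's body (75 mm by 190 mm) begins 51 mm behind the grasp point.
Start: joints at [-1.215, 0.332, -0.065, 1.46, 0.022, 1.35, -0.088], TCP at [0.231, 0.581, 0.223] pointing down, gripper open.
Joint ranges: [-2.6, 2.6], [-0.5, 2.12], [-1.47, 1.34], [0.16, 2.42], [-1.27, 4.41], [0.06, 2.06], [-2.6, 2.6]. Speed limits (rad/s): [2.22, 2.22, 2.79, 2.79, 3.14, 3.14, 3.14].

## Interface

Orientations are given as a unit quaternion [x, y, z, w].
In Python, from bench import r gives the robot as it stands.
- The arm moves only by the shell command python3 -m jog 'ROWS' [FORCE]. ROWS is a JSON list of rows, 1 to 12 of them, each of 5 numbers: dx, dy, dz in m, then a turn about the tool's z in rad, then the finger opening in m; each row is the pose to reach, as a shift and turn from the pose commanded when the command began, along the tool's axes at that moment; what a row does not reach only later rows make up. A row lasts 1/10 s, in which the tool goes at most 0.05 m and 0.15 rad, less where a joint would pass 70% of its speed; a pose out of reach is approached as far as the arm can. The fingers move at their own pace and stop on an object; FORCE is the grip in N (left out, the last holds). Time passes only in rows, so rows that do not move let the fingers close. It prints the time, the measured TCP pose, the force, the opening and the grip force at its end.
- r.read_state(): the state, without advancing time (a new reading comes with each control period).
- r.camera(name): name is "scene" or "top" or "wrist"; returns a dict with "img" (384x512x3 uint8, red, green, blue), "fx", "fy", "cx", "cy" (pixels), "pose" (4x4, takes a point from camera to world coordinates). Camera axes: x right, y down, z forward; pixel columns grow to the right and rows downward; lengths in m; the calibration is good to about 2 mm. A picture is of the moment at which its call begins. There is no depth.
- r.close_job(): hands the job in; it is judged then, once.
Trained networks look in the newest picture that a camera, given by its name, has taken for a name from the list of things; names that differ only in an ending like _2 or _b are one class to them, and where a whole thing is asked for, a point or a joint stands for the part that bears it (a point fixed in the world has none). Each returns a list of dicts, best first, with "p" (0 to 1); they miss things now and then, are a little off and sometimes report something else, mostly with a low value. They report only what shows in the picture. A call takes as long as a camera call.
- r.recognise(camera, label): "position" ([column, row] as shares, 0 to 1, of the picture: columns of its width, rows of its height, amid what is visible of it).
- r.regions_of(camera, label): "pixels" (384x512 bool, what is visible of it) and "position" ([column, row] as shares, 0 to 1, of the picture: columns of its width, rows of its height, amid what is visible of it).
The state is a dict: "time": time; "joint_positions": joint angles; "joint_vel": joint speeds; "joint_torque": joint torques, N m; "ee_pos": TCP position; "eef_rot": TCP orientation; "ft_force": force on the tool from outside, world axes, zero at the start; "torque": the same for the moment, N m; "width": finger opening in m; "grip_force": force on a finger pad.
Only numpy, scipy, OpenCV 4.12 (cv2) and the standard library are available. Lean on these libraries where they do the work, as an engineer would, in place of code of your own. Each camera call takes 0.05 s, during which the arm holds its last target. There are 200 camera calls.

## Working session

There is one attempt and no reset: what is moved stays moved. The work goes in short steps, Python scripts to look and compute and a shell command to move; the robot and the scene stay as the last step left them, time stands still between calls to the robot, and variables do not carry over. Pictures are saved under pics/ and viewed, at most 10 in all, crops included, and the job is handed in when it is done.

```bash
ls; mkdir -p pics; python3 - <<'E'
from bench import r
import cv2
for n in ("scene","top"):
    c=r.camera(n); cv2.imwrite(f"pics/{n}0.png",c["img"][:,:,::-1]); print(n,c["fx"],c["cx"],c["cy"],c["pose"].round(3).tolist())
    for l in ["steamer","ring_gap","lid_tab","notch","knife","knife_tip","dish","dish_grip","egg_center","egg_cup","salt_cellar","egg_timer"]:
        d=r.recognise(n,l)
        print(l,[(round(x["p"],2),round(x["position"][0]*512),round(x["position"][1]*384)) for x in d[:3]])
s=r.read_state(); print(s)
E
```

```text
pics
scene 394.32799685355513 249.37034335597266 191.08203419720863 [[0.578, -0.619, 0.531, -0.056], [-0.816, -0.434, 0.383, -0.577], [-0.007, -0.655, -0.756, 0.994], [0.0, 0.0, 0.0, 1.0]]
steamer [(0.93, 174, 175), (0.39, 272, 250)]
ring_gap [(0.85, 173, 172)]
lid_tab [(0.61, 172, 167)]
notch [(0.89, 169, 176), (0.54, 175, 170)]
knife [(0.96, 272, 246), (0.47, 174, 170)]
knife_tip [(0.8, 274, 251)]
dish []
dish_grip []
egg_center [(0.66, 254, 199), (0.56, 342, 276)]
egg_cup [(0.51, 256, 199), (0.17, 171, 171)]
salt_cellar [(0.92, 247, 178)]
egg_timer [(0.34, 173, 170)]
top 473.8753925832674 247.64368958593516 189.49674320578634 [[0.027, -0.994, 0.102, 0.448], [-1.0, -0.027, 0.0, -0.121], [0.002, -0.101, -0.995, 1.364], [0.0, 0.0, 0.0, 1.0]]
steamer []
ring_gap [(0.75, 152, 206)]
lid_tab [(0.74, 149, 206)]
notch [(0.75, 151, 209)]
knife [(0.55, 294, 221)]
knife_tip [(0.9, 297, 225)]
dish [(0.7, 220, 161)]
dish_grip []
egg_center []
egg_cup [(0.67, 250, 187)]
salt_cellar [(0.75, 222, 160)]
egg_timer [(0.31, 150, 210)]
{'time': 1.3, 'joint_positions': array([-1.2145936 ,  0.33219296, -0.06469799,  1.46005358,  0.02158151,
        1.3499034 , -0.08849763]), 'joint_vel': array([1.14696103e-03, 8.01693410e-05, 2.85076687e-04, 8.62947464e-04,
       1.19613430e-03, 3.90480679e-04, 4.65622755e-04]), 'joint_torque': array([ 6.28254529e-04, -6.23056769e+01,  2.46213726e-02, -3.90112746e+01,
       -6.11780654e-02,  3.17507924e-02,  3.53370922e-05]), 'ee_pos': array([0.23112261, 0.58074021, 0.2226021 ]), 'eef_rot': array([ 1.88271641e-01,  9.82116991e-01,  6.99464690e-05, -7.11959842e-06]), 'ft_force': array([ 0.61136683, -0.48016402, -0.09261257]), 'torque': array([0.01108813, 0.05735126, 0.05100301]), 'grip_force': 0.0, 'width': 0.08696628435664568}
```

```bash
python3 - <<'E'
import cv2
a=cv2.imread("pics/top0.png"); cv2.imwrite("pics/top0b.png",cv2.resize(a[100:320,60:353],(800,600),interpolation=cv2.INTER_CUBIC))
E
```

```text
(no output)
```

View pics/scene0.png

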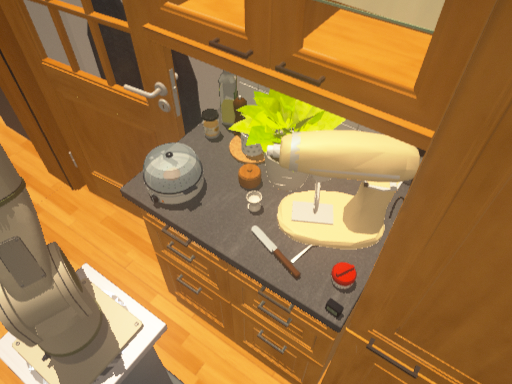

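View pics/top0b.png

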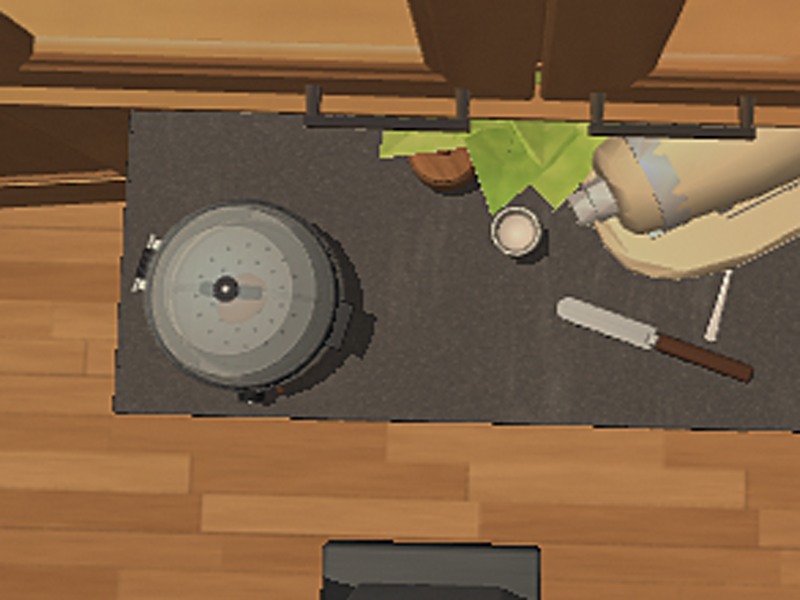

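Scene: steamer with dome at (173,170), tab facing the camera's right, knife at (275,250) aiming at the steamer. Top crop: steamer at (243,295), hinge at left (148,262), tab at right (345,325), knife from tip (560,303) to handle end (752,375).

```bash
cat > h.py <<'E'
import numpy as np, cv2
from bench import r
def ray(c,u,v):
    d=c["pose"][:3,:3]@np.array([(u-c["cx"])/c["fx"],(v-c["cy"])/c["fy"],1]); return c["pose"][:3,3],d
def onz(c,u,v,z):
    o,d=ray(c,u,v); return o+d*(z-o[2])/d[2]
def tri(c1,p1,c2,p2):
    o1,d1=ray(c1,*p1); o2,d2=ray(c2,*p2)
    s=np.linalg.lstsq(np.c_[d1,-d2],o2-o1,rcond=None)[0]; a=o1+d1*s[0]; b=o2+d2*s[1]
    return (a+b)/2,np.linalg.norm(a-b)
def proj(c,P):
    q=np.linalg.inv(c["pose"])@np.append(P,1); return np.array([c["fx"]*q[0]/q[2]+c["cx"],c["fy"]*q[1]/q[2]+c["cy"]])
E
python3 - <<'E'
from h import *
C={n:r.camera(n) for n in("top","scene")}
for n in C:
    m=r.regions_of(n,"knife")[0]["pixels"]; ys,xs=np.nonzero(m)
    P=np.array([onz(C[n],x,y,.010)[:2] for x,y in zip(xs,ys)])
    e=np.linalg.eigh(np.cov(P.T))[1][:,1]; e*=np.sign(e[1]); t=(P-P.mean(0))@e
    print(n,len(xs),"dir",np.arctan2(e[1],e[0]).round(3),"tip",(P.mean(0)+e*t.max()).round(4),"end",(P.mean(0)+e*t.min()).round(4),(t.max()-t.min()).round(4))
    for l in("steamer","lid_tab"):
        for d in r.regions_of(n,l)[:1]:
            ys,xs=np.nonzero(d["pixels"]); print(n,l,round(d["p"],2),len(xs),xs.min(),xs.max(),ys.min(),ys.max(),xs.mean().round(1),ys.mean().round(1))
S=C["scene"]["img"][:,:,::-1];T=C["top"]["img"][:,:,::-1]
f=lambda a:cv2.resize(a,(400,400),interpolation=cv2.INTER_CUBIC)
a=np.hstack([f(T[165:250,105:190]),f(S[135:220,130:215])]); b=np.hstack([cv2.resize(T[120:220,250:450],(400,200)),cv2.resize(S[120:270,230:430],(400,200))])
cv2.imwrite("pics/z1.png",np.vstack([a,b]))
E
```

```text
top 574 dir 1.25 tip [ 0.5245 -0.167 ] end [ 0.4567 -0.3709] 0.2148
top steamer 0.71 4306 108 189 173 246 148.4 208.0
top lid_tab 0.8 4085 111 188 173 242 148.3 207.7
scene 505 dir 1.24 tip [ 0.5257 -0.1687] end [ 0.4557 -0.3727] 0.2156
scene steamer 0.97 2952 143 203 143 204 172.7 173.5
scene lid_tab 0.72 2445 144 201 143 194 171.9 169.1
```

View pics/z1.png

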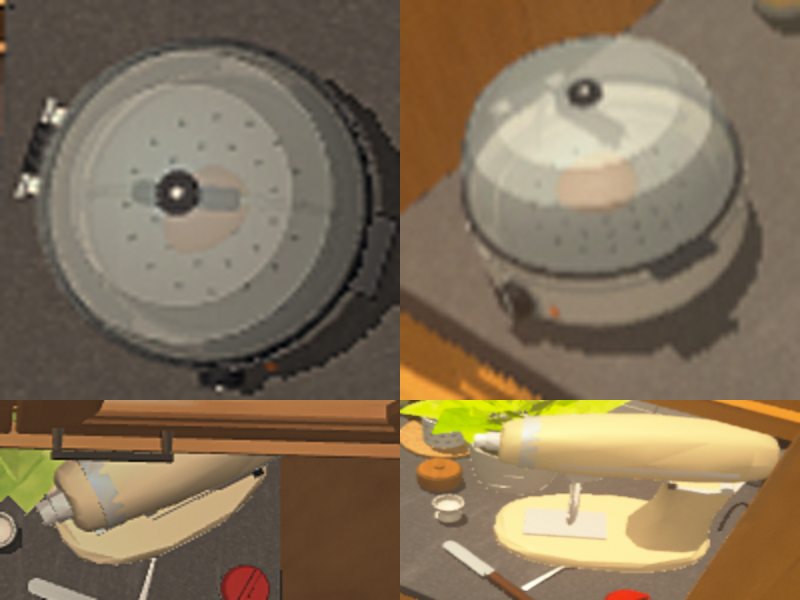

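The zooms show: top — knob (142.8,205.8), hinge bracket mid (113.9,196.9), tab outer-end mid (186.4,219.8); scene — knob (169.3,154.6), tab (191,191). Mixer nozzle top (271,177), scene (269,150).

```bash
python3 - <<'E'
from h import *
T=r.camera("top");S=r.camera("scene")
print("knob",tri(T,(142.8,205.8),S,(169.3,154.55)))
print("nozzle",tri(T,(271,177),S,(269,150)))
print("rimctr",onz(T,148.3,207.7,.061), "hinge",onz(T,113.9,196.9,.061),"tab",onz(T,186.4,219.8,.065), "tab scene",onz(S,191,191,.062))
print("board edge",onz(T,332,190,.03),onz(T,300,200,.03),"timer",onz(T,373,215,.03),"stick",onz(T,322,213,.005))
# head underside silhouette in top: for heights
for z in(.15,.2,.25,.3): print(z,onz(T,300,184,z)[:2].round(3),onz(T,340,168,z)[:2].round(3))
m=r.regions_of("scene","lid_tab")[0]["pixels"]; 
# fit center from top steamer mask bottom edge etc: dome rim circle fit
from scipy.optimize import least_squares
m=r.regions_of("top","lid_tab")[0]["pixels"].astype(np.uint8)
c=max(cv2.findContours(m,0,1)[0],key=len)[:,0,:]
P=np.array([onz(T,u,v,.061)[:2] for u,v in c])
f=least_squares(lambda p:np.hypot(*(P-p[:2]).T)-p[2],[.53,.15,.095],loss="soft_l1",f_scale=.002); print("circle",f.x)
E
```

```text
knob (array([0.52384468, 0.14902955, 0.13992154]), np.float64(0.0020507656967197257))
nozzle (array([ 0.58963618, -0.1743876 ,  0.28203828]), np.float64(0.0033525433803564693))
rimctr [0.52315212 0.15183701 0.061     ] hinge [0.55040063 0.2480233  0.061     ] tab [0.49259277 0.04526127 0.065     ] tab scene [0.49496461 0.04554438 0.062     ]
board edge [ 0.58894473 -0.35864793  0.03      ] [ 0.55814112 -0.26854767  0.03      ] timer [ 0.52130176 -0.47467172  0.03      ] stick [ 0.524504   -0.33499191  0.005     ]
0.15 [ 0.59  -0.255] [ 0.634 -0.357]
0.2 [ 0.584 -0.249] [ 0.626 -0.348]
0.25 [ 0.578 -0.244] [ 0.619 -0.338]
0.3 [ 0.572 -0.238] [ 0.611 -0.328]
circle [0.52378993 0.1529964  0.09678287]
```

```bash
python3 -m jog '[[-0.409,-0.301,0,1.518,0.045],[-0.409,-0.301,0,1.518,0.045],[-0.409,-0.301,0,1.518,0.045],[-0.409,-0.301,0,1.518,0.045],[-0.409,-0.301,0,1.518,0.045],[-0.409,-0.301,0,1.518,0.045],[-0.409,-0.301,0,1.518,0.045],[-0.409,-0.301,0,1.518,0.045],[-0.409,-0.301,0,1.518,0.045],[-0.409,-0.301,0,1.518,0.045],[-0.409,-0.301,0,1.518,0.045],[-0.409,-0.301,0,1.518,0.045]]'; python3 -c "
from bench import r
s=r.read_state();print(s['joint_positions'].round(3),s['ee_pos'],s['eef_rot'].round(4))"
```

```text
time: 3.1
ee_pos: [0.5005, 0.1481, 0.2226]
eef_rot: [0.813, 0.582, 0.0, 0.0]
ft_force: [-0.5, 1.0, -0.1]
width: 0.0446
grip_force: 0.0
[-0.748  0.098  0.401  1.752 -0.039  1.3   -0.668] [0.50050074 0.14811832 0.22263824] [8.134e-01 5.817e-01 1.000e-04 1.000e-04]
```

```bash
python3 -m jog '[[-0.283,0.001,0.07,0,0.045],[-0.283,0.001,0.07,0,0.045],[-0.283,0.001,0.07,0,0.045],[-0.283,0.001,0.07,0,0.045],[-0.283,0.001,0.07,0,0.045],[-0.283,0.001,0.07,0,0.045],[-0.45,0.069,0.155,0,0.045],[-0.45,0.069,0.155,0,0.045],[-0.45,0.069,0.155,0,0.045],[-0.45,0.069,0.155,0,0.045],[-0.45,0.069,0.155,0,0.045],[-0.45,0.069,0.155,0,0.045]]'; python3 - <<'E'
from h import *
c=r.camera("wrist"); cv2.imwrite("pics/w1.png",c["img"][:,:,::-1])
m=r.regions_of("wrist","knife"); print(len(m))
ys,xs=np.nonzero(m[0]["pixels"]); P=np.array([onz(c,x,y,.012)[:2] for x,y in zip(xs,ys)])
e=np.linalg.eigh(np.cov(P.T))[1][:,1]; e*=np.sign(e[1]); t=(P-P.mean(0))@e
print(m[0]["p"],len(xs),xs.min(),xs.max(),ys.min(),ys.max(),"dir",np.arctan2(e[1],e[0]).round(3),"tip",(P.mean(0)+e*t.max()).round(4),"end",(P.mean(0)+e*t.min()).round(4),"mid",P.mean(0))
E
```

```text
time: 4.3
ee_pos: [0.4209, -0.2979, 0.0664]
eef_rot: [0.812, 0.583, -0.001, -0.001]
ft_force: [-0.3, 1.1, 1.0]
width: 0.0449
grip_force: 0.0
1
0.8 7584 312 359 0 262 dir 1.251 tip [ 0.5244 -0.1743] end [ 0.4626 -0.3608] mid [ 0.50011498 -0.24756083]
```

View pics/w1.png

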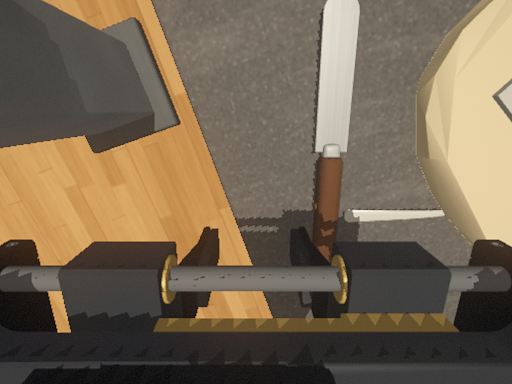

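Wrist view: blade tip (340,5), ferrule (331,150), handle going under the fingers; a white stick lies beside the handle from (347,214) to the right.

```bash
python3 - <<'E'
from h import *
c=r.camera("wrist"); u=np.array([np.cos(1.248),np.sin(1.248)]); v=np.array([u[1],-u[0]]); o=np.array([.4803,-.300])
for n,p,z in[("ferrule",(331,150),.012),("tip",(340,2),.010),("handle ctr",(326,215),.015),("stick",(347,214),.005),("stick far",(440,213),.005),("stick edge",(380,208),.005)]:
    P=onz(c,*p,z)[:2]; print(n,P.round(4),((P-o)@u).round(4),((P-o)@v).round(4))
s=r.read_state(); p=s["ee_pos"]; q=s["eef_rot"]; a=2*np.arctan2(q[1],q[0]); X=np.array([np.cos(a),np.sin(a)]);Y=np.array([X[1],-X[0]]); d=o-p[:2]; print(a,d@X,d@Y)
E
```

```text
ferrule [ 0.4952 -0.2675] 0.0355 0.0039
tip [ 0.5257 -0.1726] 0.1353 0.0026
handle ctr [ 0.4778 -0.3172] -0.0171 0.0031
stick [ 0.4965 -0.3265] -0.02 0.0238
stick far [ 0.5721 -0.3509] -0.0191 0.1032
stick edge [ 0.5244 -0.3301] -0.0146 0.0513
1.2484786687039924 0.014947226774222198 0.05594511173518748
```

```bash
python3 -m jog '[[0.018,0.058,0.02,0,0.045],[0.018,0.058,0.02,0,0.045],[0.018,0.058,0.044,0,0.045],[0.018,0.058,0.06,0,0.045],[0.018,0.058,0.064,0,0.045],[0.018,0.058,0.064,0,0.045],[0.018,0.058,0.064,0,0.0],[0.018,0.058,0.064,0,0.0],[0.018,0.058,0.064,0,0.0],[0.018,0.058,0.064,0,0.0],[0.018,0.058,0.064,0,0.0],[0.018,0.058,0.064,0,0.0]]' 60
```

```text
time: 5.65
ee_pos: [0.4819, -0.3002, 0.0038]
eef_rot: [0.812, 0.583, 0.0, 0.0]
ft_force: [0.2, 0.6, 4.3]
width: 0.0174
grip_force: 60.0
```

```bash
python3 -m jog '[[0,-0.005,-0.04,0,0],[0,-0.01,-0.05,0,0],[0.06,-0.05,-0.05,-0.02,0],[0.09,-0.08,-0.05,-0.043,0],[0.13,-0.092,-0.0465,-0.043,0],[0.16,-0.092,-0.0465,-0.043,0],[0.175,-0.092,-0.0465,-0.043,0],[0.175,-0.092,-0.0465,-0.043,0],[0.175,-0.092,-0.0465,-0.043,0]]'; python3 - <<'E'
from h import *
W=r.camera("wrist");S=r.camera("scene");T=r.camera("top")
f=lambda a:cv2.resize(a[:,:,::-1],(400,300),interpolation=cv2.INTER_CUBIC)
print(r.read_state()["ee_pos"],r.read_state()["eef_rot"])
cv2.imwrite("pics/n1.png",np.vstack([np.hstack([f(W["img"]),f(S["img"][140:230,150:270])]),np.hstack([f(T["img"][170:260,110:230]),f(W["img"][0:192,128:384])])]))
E
```

```text
time: 6.55
ee_pos: [0.4504, -0.1053, 0.0499]
eef_rot: [0.8, 0.6, -0.0, -0.0]
ft_force: [-0.5, -0.2, -1.0]
width: 0.0174
grip_force: 60.0
[ 0.4502582  -0.10615446  0.04993121] [ 8.00401090e-01  5.99464816e-01 -1.61771143e-04  5.71920430e-05]
```

View pics/n1.png

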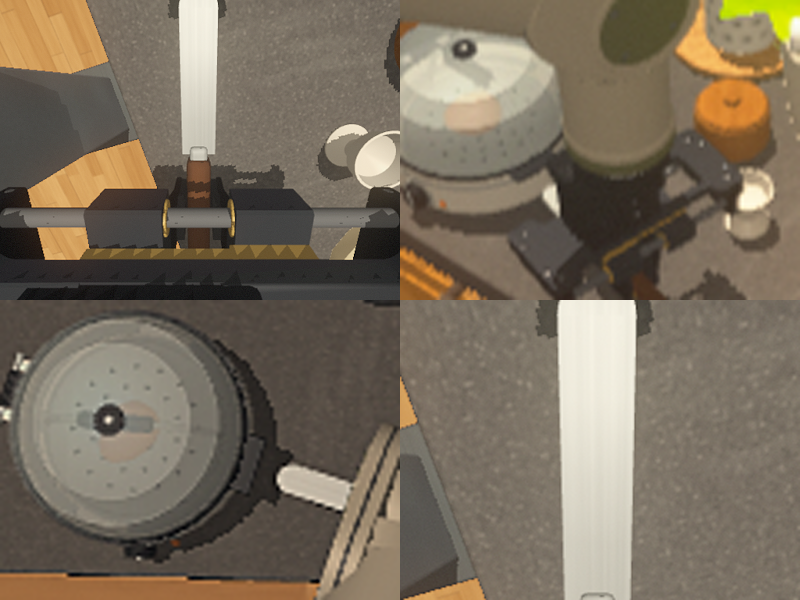

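The picture shows the blade about 15 mm in front of the tab (top crop: tip (280,477), tab (256,463)); egg cup stands untouched. I measure blade pose precisely.

```bash
cat > blade.py <<'E'
from h import *
def blade(cam="wrist"):
    c=r.camera(cam); g=c["img"].min(2).astype(int)
    out=[]
    for v in range(22,185,20):
        row=g[v]; x=np.nonzero(row[215:290]>165)[0]+215
        if len(x)<20: continue
        # subpixel-ish edges
        L,R=x.min()-.5,x.max()+.5
        f=lambda z:np.linalg.norm(onz(c,L,v,z)-onz(c,R,v,z))
        lo,hi=-.1,.2
        for _ in range(40):
            m=(lo+hi)/2; lo,hi=(m,hi) if f(m)>.024 else (lo,m)
        out.append(np.r_[v,L,R,onz(c,(L+R)/2,v,m)])
    return c,np.array(out)
if __name__=="__main__":
    np.set_printoptions(suppress=True,precision=4)
    c,o=blade(); print(o)
    T=r.camera("top"); g=T["img"].min(2)[205:240,185:215]; ys,xs=np.nonzero(g>150); print("top blade px x",xs.min()+185,"rows there",ys[xs==xs.min()]+205, len(xs))
    P=np.array([onz(T,x+185,y+205,.056)[:2] for x,y in zip(xs,ys)]); e=np.linalg.eigh(np.cov(P.T))[1][:,1]; e*=np.sign(e[1]); t=(P-P.mean(0))@e
    tip=P.mean(0)+e*t.max(); print("dir",np.arctan2(e[1],e[0]),"tip",tip)
    s=np.array([.5235,.1505]);u=np.array([.2756,.9613]);v=np.array([u[1],-u[0]]); print("in base frame",(tip-s)@v,(tip-s)@u)
E
python3 blade.py
```

```text
[[ 22.     228.5    278.5      0.4844   0.0095   0.0592]
 [ 42.     229.5    278.5      0.4822   0.0012   0.0589]
 [ 62.     229.5    277.5      0.4794  -0.0072   0.0587]
 [ 82.     230.5    277.5      0.477   -0.0162   0.0584]
 [102.     230.5    276.5      0.4741  -0.0254   0.0581]
 [122.     231.5    276.5      0.4714  -0.0352   0.0578]
 [142.     231.5    275.5      0.4682  -0.0452   0.0574]
 [162.     232.5    275.5      0.4653  -0.0559   0.0571]
 [182.     232.5    274.5      0.4618  -0.067    0.0568]]
top blade px x 193 rows there [223 224] 173
dir 1.304526163181098 tip [0.4869 0.0273]
in base frame -0.0011889245054811904 -0.12854307409933702
```

```bash
python3 -m jog '[[0,0.001,0.0015,0,0],[0.015,0.001,0.0015,0,0],[0.025,0.001,0.0015,0,0],[0.032,0.001,0.0015,0,0],[0.037,0.001,0.0015,0,0],[0.041,0.001,0.0015,0,0],[0.041,0.001,0.0015,0,0]]'; python3 - <<'E'
from blade import *
np.set_printoptions(suppress=True,precision=4)
c,o=blade(); print(o[::3])
W=c["img"]; T=r.camera("top")["img"]
f=lambda a:cv2.resize(a[:,:,::-1],(400,300),interpolation=cv2.INTER_CUBIC)
cv2.imwrite("pics/n2.png",np.hstack([f(W),f(T[170:260,110:230])]))
E
```

```text
time: 7.5
ee_pos: [0.4632, -0.0654, 0.0485]
eef_rot: [0.8, 0.601, 0.0, -0.0]
ft_force: [0.5, 0.5, -0.9]
width: 0.0175
grip_force: 60.0
[[ 62.     229.5    277.5      0.4921   0.0336   0.0573]
 [122.     231.5    276.5      0.4842   0.0056   0.0564]
 [182.     232.5    274.5      0.4746  -0.0262   0.0554]]
```

View pics/n2.png

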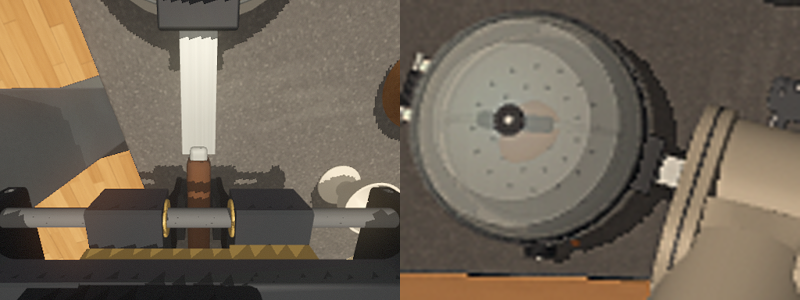

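The wrist view shows the blade under the tab, centred (tab at (160–240, 30)), with no contact force. I now lever along the arc.

```bash
python3 -m jog '[[0,0,-0.005,0,0],[0,0,-0.015,0,0],[-0.001,0,-0.0245,0,0],[-0.001,0,-0.0345,0,0],[-0.001,0,-0.0443,0,0],[0,0,-0.0545,0,0],[0.001,0,-0.0644,0,0],[0.0035,0,-0.0745,0,0],[0.006,0,-0.0841,0,0],[0.01,0,-0.0935,0,0],[0.014,0,-0.103,0,0],[0.014,0,-0.103,0,0]]'; python3 - <<'E'
from blade import *
np.set_printoptions(suppress=True,precision=4)
c,o=blade(); print(o[::3])
S=r.camera("scene")["img"]
f=lambda a:cv2.resize(a[:,:,::-1],(400,300),interpolation=cv2.INTER_CUBIC)
cv2.imwrite("pics/n3.png",np.hstack([f(c["img"]),f(S[90:210,110:270])]))
s=r.read_state(); print(s["joint_positions"],s["ft_force"],s["torque"])
E
```

```text
time: 8.8
ee_pos: [0.4679, -0.0517, 0.1528]
eef_rot: [0.799, 0.601, 0.001, 0.0]
ft_force: [-0.1, -1.1, -1.1]
width: 0.0171
grip_force: 60.0
[[ 22.     228.5    278.5      0.5016   0.0641   0.1622]
 [ 82.     230.5    277.5      0.4944   0.0384   0.1614]
 [142.     231.5    275.5      0.4856   0.0093   0.1604]]
[-0.7435  0.0237  0.7801  1.9826 -0.0184  1.142  -0.2387] [ 0.1991 -0.7287 -2.2645] [-0.3585  0.0358 -0.0754]
```

View pics/n3.png

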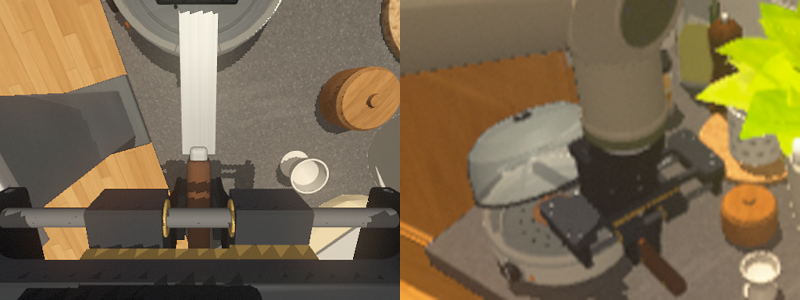

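Dome is up about 0.5 rad on the blade, wrist view clean (tab at (185,5)). I continue the arc.

```bash
python3 -m jog '[[0.005,0,-0.009,0,0],[0.0096,0,-0.0178,0,0],[0.0158,0,-0.026,0,0],[0.022,0,-0.034,0,0],[0.029,0,-0.042,0,0],[0.036,0,-0.049,0,0],[0.0437,0,-0.056,0,0],[0.0514,0,-0.0626,0,0],[0.0597,0,-0.0688,0,0],[0.068,0,-0.0745,0,0],[0.077,0,-0.08,0,0],[0.086,0,-0.0847,0,0]]'; python3 - <<'E'
from blade import *
np.set_printoptions(suppress=True,precision=4)
c,o=blade(); print(o[::4])
S=r.camera("scene")["img"]
f=lambda a:cv2.resize(a[:,:,::-1],(400,300),interpolation=cv2.INTER_CUBIC)
cv2.imwrite("pics/n4.png",np.hstack([f(c["img"]),f(S[70:190,90:250])]))
s=r.read_state(); print(s["joint_positions"],s["ft_force"],s["torque"])
E
```

```text
time: 10.1
ee_pos: [0.4912, 0.0311, 0.2367]
eef_rot: [0.8, 0.6, 0.0, -0.0]
ft_force: [0.4, -0.1, -1.5]
width: 0.0176
grip_force: 60.0
[[ 22.     228.5    278.5      0.5284   0.1585   0.2   ]
 [102.     230.5    289.5      0.5193   0.1118   0.2   ]
 [182.     233.5    274.5      0.4999   0.0597   0.2   ]]
[-0.8368  0.0036  0.6911  1.8117 -0.0026  1.3263 -0.4262] [-1.0304 -0.2364 -1.1318] [-0.1234  0.0462 -0.0302]
```

View pics/n4.png

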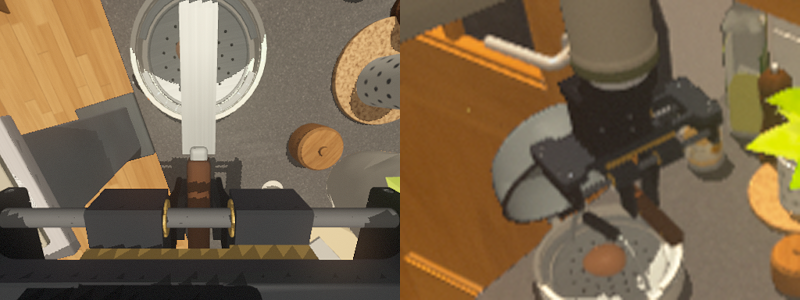

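Dome is at about 1.1 rad, resting on the tip (right crop (540,160)); the dish with egg is visible below. Push past balance.

```bash
python3 -m jog '[[0.009,0,-0.0044,0,0],[0.0187,0,-0.0084,0,0],[0.0285,0,-0.0118,0,0],[0.038,0,-0.0148,0,0],[0.048,0,-0.0173,0,0],[0.058,0,-0.0193,0,0],[0.068,0,-0.0205,0,0],[0.073,0,-0.0205,0,0],[0.073,0,-0.0205,0,0],[0.073,0,-0.0205,0,0],[0.073,0,-0.0205,0,0]]'; python3 - <<'E'
from h import *
c=r.camera("wrist");S=r.camera("scene")["img"];T=r.camera("top")["img"]
f=lambda a:cv2.resize(a[:,:,::-1],(400,300),interpolation=cv2.INTER_CUBIC)
cv2.imwrite("pics/n5.png",np.hstack([f(T[130:280,60:260]),f(S[70:190,90:250])]))
s=r.read_state(); print(s["joint_positions"],s["ft_force"],s["torque"])
E
```

```text
time: 11.3
ee_pos: [0.5113, 0.0998, 0.2567]
eef_rot: [0.8, 0.6, -0.0, -0.0]
ft_force: [0.2, -0.6, -1.3]
width: 0.0174
grip_force: 60.0
[-0.88875108  0.07588337  0.64880985  1.71169468 -0.0469613   1.36948733
 -0.51548098] [ 0.09072341 -0.23215365 -1.61836486] [-0.08110614  0.04939896  0.02189363]
```

View pics/n5.png

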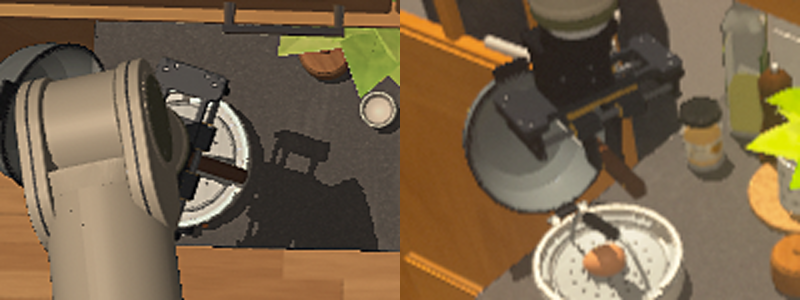

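The dome leans well back beyond balance (right crop (540,140)), egg in dish centre. Retract and lay the knife down.

```bash
python3 -m jog '[[-0.04,0,0,0,0],[-0.08,0,0,0,0],[-0.12,0,0,0,0],[-0.16,0.01,0.01,0,0],[-0.2,0.02,0.04,0,0],[-0.24,0.03,0.07,0,0],[-0.275,0.035,0.1,0,0],[-0.302,0.035,0.13,0,0],[-0.302,0.035,0.17,0,0],[-0.302,0.035,0.2,0,0],[-0.302,0.035,0.225,0,0],[-0.302,0.035,0.24,0,0]]'; python3 -c "
from bench import r
s=r.read_state();print(s['joint_positions'].round(3),s['ee_pos'],s['eef_rot'].round(4))"
```

```text
time: 12.65
ee_pos: [0.4597, -0.1993, 0.015]
eef_rot: [0.8, 0.6, -0.001, -0.001]
ft_force: [-0.2, -0.9, -0.6]
width: 0.0178
grip_force: 60.0
[-0.409  0.396  0.844  2.027 -0.382  0.882  0.361] [ 0.45970594 -0.19930797  0.01496281] [ 7.998e-01  6.002e-01 -8.000e-04 -7.000e-04]
```

```bash
python3 -m jog '[[0,0,0.005,0,0],[0,0,0.009,0,0],[0,0,0.0105,0,0],[0,0,0.0105,0,0]]'; python3 - <<'E'
from blade import *
np.set_printoptions(suppress=True,precision=4)
c,o=blade(); print(o[::3]); print(r.read_state()["ft_force"],r.read_state()["ee_pos"])
E
```

```text
time: 13.05
ee_pos: [0.4613, -0.1994, 0.0069]
eef_rot: [0.8, 0.6, 0.001, 0.0]
ft_force: [0.4, 0.5, -1.8]
width: 0.0176
grip_force: 60.0
[[ 22.     228.5    278.5      0.4951  -0.0837   0.0163]
 [ 82.     230.5    277.5      0.4879  -0.1094   0.0154]
 [142.     231.5    275.5      0.4791  -0.1385   0.0145]]
[-0.0791  0.3408 -0.7898] [ 0.4613 -0.1994  0.007 ]
```

```bash
python3 -m jog '[[0,0,0.0015,0,0],[0,0,0.003,0,0],[0,0,0.003,0,0]]'
```

```text
time: 13.4
ee_pos: [0.461, -0.1993, 0.0038]
eef_rot: [0.8, 0.6, 0.0, -0.0]
ft_force: [-2.0, 1.6, 7.5]
width: 0.0173
grip_force: 60.0
```

```bash
python3 -m jog '[[0,0,-0.0005,0,0.03],[0,0,-0.0005,0,0.045],[0,0,-0.0005,0,0.045],[0,0,-0.0005,0,0.045],[0,0,-0.03,0,0.045],[0,0,-0.07,0,0.045],[0,0,-0.11,0,0.045],[0,0,-0.15,0,0.045],[0,0,-0.19,0,0.045],[0,0,-0.19,0,0.045]]' 20; python3 - <<'E'
from h import *
T=r.camera("top");S=r.camera("scene");W=r.camera("wrist")
for n,c in(("top",T),("scene",S),("wrist",W)):
    k=[(l,[(round(d["p"],2),(np.array(d["position"])*[512,384]).round(1).tolist()) for d in r.recognise(n,l)[:2]]) for l in("dish_grip","egg_center","dish","lid_tab","knife")]
    print(n,k)
    cv2.imwrite(f"pics/q_{n}.png",c["img"][:,:,::-1])
for n,c in(("wrist",W),("top",T)):
  m=r.regions_of(n,"knife")
  if m:
    ys,xs=np.nonzero(m[0]["pixels"]); P=np.array([onz(c,x,y,.010)[:2] for x,y in zip(xs,ys)]); e=np.linalg.eigh(np.cov(P.T))[1][:,1]; e*=np.sign(e[1]); t=(P-P.mean(0))@e; print(n,"knife len",t.max()-t.min(),e,P.mean(0),m[0]["p"])
s=r.read_state();print(s['joint_positions'].round(3),s['ee_pos'],s['eef_rot'].round(4),s["time"])
E
```

```text
time: 14.4
ee_pos: [0.4629, -0.2005, 0.1978]
eef_rot: [0.8, 0.6, 0.003, 0.002]
ft_force: [-0.3, -0.7, 0.5]
width: 0.0448
grip_force: 0.0
top [('dish_grip', [(0.9, [153.3, 205.9])]), ('egg_center', [(0.52, [147.3, 212.7])]), ('dish', [(0.82, [152.1, 207.7])]), ('lid_tab', [(0.93, [81.3, 187.8])]), ('knife', [(0.62, [243.0, 223.7])])]
scene [('dish_grip', [(0.59, [343.4, 273.9]), (0.56, [172.2, 179.5])]), ('egg_center', [(0.52, [174.1, 174.1])]), ('dish', [(0.58, [174.6, 180.8])]), ('lid_tab', [(0.67, [144.6, 137.9])]), ('knife', [(0.74, [238.8, 238.5])])]
wrist [('dish_grip', []), ('egg_center', []), ('dish', []), ('lid_tab', [(0.2, [360.2, 78.2])]), ('knife', [(0.72, [254.3, 130.5])])]
wrist knife len 0.21595999296131999 [0.27866961 0.96038703] [ 0.47457121 -0.15553259] 0.58
top knife len 0.09825580935868032 [0.28032211 0.95990599] [ 0.48457535 -0.11269557] 0.84
[-0.614  0.086  0.994  1.861 -0.077  1.234  0.121] [ 0.46067338 -0.19938889  0.19321663] [ 7.998e-01  6.003e-01  1.000e-04 -0.000e+00] 15.4
```

```bash
python3 - <<'E'
import cv2,numpy as np
T=cv2.imread("pics/q_top.png");S=cv2.imread("pics/q_scene.png")
g=T[170:245,110:190].max(2); 
f=lambda a,s:cv2.resize(a,s,interpolation=cv2.INTER_CUBIC)
cv2.imwrite("pics/n6.png",np.vstack([np.hstack([f(T[165:250,105:190],(400,400)),f(S[140:225,130:215],(400,400))]),np.hstack([f(T[130:280,60:360],(400,200)),f(S[90:290,110:310],(400,200))])]))
for n,I,(y0,y1,x0,x1) in(("top",T,(185,230,125,172)),("scene",S,(150,200,145,200))):
    m=(I[y0:y1,x0:x1].max(2)<75).astype(np.uint8); k,l,st,ce=cv2.connectedComponentsWithStats(m)
    for i in range(1,k):
        if st[i,4]>12:
            ys,xs=np.nonzero(l==i); r=cv2.minAreaRect(np.c_[xs,ys].astype(np.float32)); print(n,st[i,4],(r[0][0]+x0,r[0][1]+y0),r[1],r[2])
E
```

```text
top 234 (148.16085243225098, 210.7169589996338) (16.729103088378906, 45.79279327392578) 87.1375961303711
scene 21 (156.00000190734863, 153.49999952316284) (3.5777084827423096, 7.602630615234375) 63.43495178222656
scene 32 (169.10000038146973, 160.29999923706055) (14.758047103881836, 3.130495071411133) 26.56505012512207
```

View pics/n6.png

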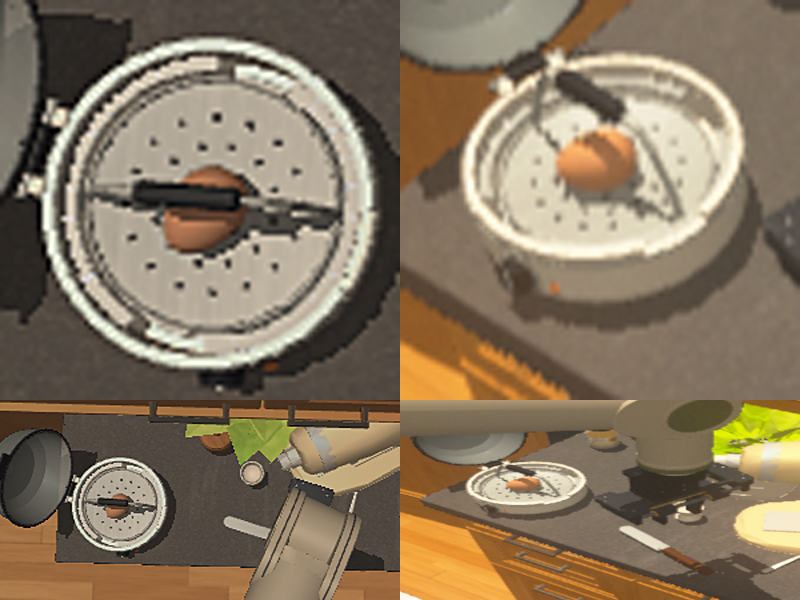

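Top crop: dish grip bar runs from (133,187) to (240,200), egg under it at (205,215); knife lies flat at bottom (250,525); dome stands open at left; scene: grip (555,75)–(625,112).

```bash
python3 - <<'E'
from h import *
np.set_printoptions(suppress=True,precision=4)
T=r.camera("top");S=r.camera("scene")
k=4.706
print("grip ctr",tri(T,(105+186.5/k,165+194/k),S,(130+190/k,140+94/k)))
T4=T["img"]
m=(T4[195:216,128:162].max(2)<60); ys,xs=np.nonzero(m)
a=onz(T,105+133/k,165+187/k,.121)[:2];b=onz(T,105+240/k,165+200/k,.121)[:2]; print(a,b,np.linalg.norm(a-b),"mid",(a+b)/2,"ang",np.arctan2(*(a-b)[::-1]))
c=np.array([.5235,.1505]);u=np.array([.2756,.9613]);v=np.array([u[1],-u[0]])
for s in(1,-1): print("gap crop",(proj(T,np.r_[c+s*.084*v,.048])-[105,165])*k, [(proj(T,np.r_[c+s*.084*v+t*.0225*u,.048])-[105,165])*k for t in(-1,1)])
# base outline centre: white collar
s=r.read_state(); p=s["ee_pos"]; q=s["eef_rot"]; a_=2*np.arctan2(q[1],q[0]); print(a_,p)
E
```

```text
grip ctr (array([0.5242, 0.1497, 0.1156]), np.float64(0.0015913836687758125))
[0.5264 0.1791] [0.5208 0.1191] 0.060256040548385834 mid [0.5236 0.1491] ang 1.4767273579835154
gap crop [256.0258  67.138 ] [array([291.9616,  78.4733]), array([220.1247,  55.8137])]
gap crop [164.616  338.1706] [array([200.9569, 349.7805]), array([128.3105, 326.5721])]
1.2878627417062372 [ 0.4607 -0.1994  0.1932]
```

```bash
python3 -m jog '[[0.045,-0.005,0,-0.02,0.045],[0.09,-0.01,0,-0.05,0.045],[0.135,-0.015,0,-0.08,0.045],[0.18,-0.02,0,-0.1,0.045],[0.225,-0.025,0,-0.14,0.045],[0.27,-0.03,0,-0.17,0.045],[0.31,-0.033,0,-0.189,0.045],[0.335,-0.036,0,-0.189,0.045],[0.353,-0.0366,0.01,-0.189,0.045],[0.353,-0.0366,0.02,-0.189,0.045],[0.353,-0.0366,0.02,-0.189,0.045]]'; python3 - <<'E'
from h import *
np.set_printoptions(suppress=True,precision=4)
W=r.camera("wrist"); cv2.imwrite("pics/q2.png",W["img"][:,:,::-1])
for l in("dish_grip","dish","egg_center"): print(l,[(round(d["p"],2),(np.array(d["position"])*[512,384]).round(1)) for d in r.recognise("wrist",l)[:2]])
s=r.read_state(); p=s["ee_pos"];q=s["eef_rot"];a=2*np.arctan2(q[1],q[0]);print(p,a,s["joint_positions"])
e=np.array([np.cos(1.477),np.sin(1.477)])
print("expect ends",[proj(W,np.r_[np.array([.524,.1495])+t*e,.123]) for t in(-.03,0,.03)])
g=W["img"].max(2)
for v in range(150,300,10):
    x=np.nonzero(g[v]<50)[0]; x=x[(x>225)&(x<285)]; print(v,(x.min(),x.max(),len(x)) if len(x) else None)
E
```

```text
time: 16.6
ee_pos: [0.5232, 0.1489, 0.1717]
eef_rot: [0.74, 0.673, -0.001, -0.0]
ft_force: [0.2, -0.1, -0.1]
width: 0.045
grip_force: 0.0
dish_grip [(0.75, array([255.9, 181.1])), (0.61, array([303.1,  52.7]))]
dish [(0.94, array([256.9, 178.9]))]
egg_center [(0.87, array([242.9, 184.7]))]
[0.5244 0.1486 0.1738] 1.4750027539249961 [-0.9705  0.2136  0.6983  1.773  -0.1467  1.2068 -0.3269]
expect ends [array([254.839 , 247.1967]), array([254.8227, 213.4767]), array([254.8051, 177.0063])]
150 None
160 None
170 None
180 None
190 None
200 None
210 None
220 (np.int64(250), np.int64(258), 2)
230 None
240 (np.int64(251), np.int64(264), 14)
250 None
260 None
270 None
280 None
290 None
```

```bash
python3 - <<'E'
import cv2,numpy as np
g=cv2.imread("pics/q2.png").max(2)
for v in range(120,270,12): print(v,g[v,225:290:3].tolist())
E
```

```text
120 [182, 224, 197, 127, 177, 197, 195, 195, 198, 151, 152, 198, 197, 199, 199, 199, 199, 165, 174, 231, 226, 155]
132 [195, 195, 195, 196, 195, 194, 195, 196, 121, 155, 162, 197, 194, 194, 194, 195, 195, 194, 194, 196, 196, 196]
144 [196, 201, 78, 179, 196, 196, 195, 181, 121, 169, 182, 182, 196, 195, 195, 196, 195, 197, 196, 197, 196, 196]
156 [199, 199, 198, 198, 198, 200, 77, 114, 122, 176, 196, 172, 200, 199, 197, 197, 198, 199, 197, 196, 196, 197]
168 [194, 196, 185, 178, 191, 195, 196, 194, 131, 169, 232, 166, 199, 199, 198, 198, 198, 199, 200, 198, 198, 199]
180 [152, 182, 204, 213, 221, 224, 227, 134, 73, 75, 77, 78, 74, 207, 207, 195, 166, 194, 195, 196, 197, 198]
192 [197, 200, 158, 191, 207, 214, 223, 144, 67, 76, 74, 75, 74, 197, 222, 215, 202, 174, 201, 201, 204, 82]
204 [202, 204, 205, 207, 208, 168, 179, 131, 60, 73, 72, 73, 68, 158, 202, 187, 124, 166, 161, 115, 120, 165]
216 [202, 112, 113, 195, 196, 195, 214, 116, 74, 69, 67, 70, 67, 70, 87, 122, 121, 121, 122, 119, 121, 118]
228 [119, 119, 116, 117, 117, 120, 39, 113, 107, 57, 51, 61, 61, 57, 120, 118, 119, 118, 116, 120, 119, 153]
240 [110, 115, 116, 116, 114, 116, 116, 115, 112, 46, 49, 45, 48, 44, 115, 117, 115, 115, 118, 115, 115, 125]
252 [116, 112, 112, 104, 98, 109, 129, 140, 146, 113, 107, 108, 104, 114, 120, 119, 103, 96, 110, 114, 114, 163]
264 [133, 147, 147, 149, 149, 152, 150, 150, 147, 147, 142, 137, 143, 143, 135, 130, 130, 124, 125, 123, 137, 147]
```

```bash
python3 -m jog '[[0,0.0005,0.025,-0.03,0.045],[0,0.0005,0.05,-0.03,0.045],[0,0.0005,0.068,-0.03,0.045],[0,0.0005,0.077,-0.03,0.045],[0,0.0005,0.077,-0.03,0.045],[0,0.0005,0.077,-0.03,0.02],[0,0.0005,0.077,-0.03,0.01],[0,0.0005,0.077,-0.03,0],[0,0.0005,0.077,-0.03,0],[0,0.0005,0.077,-0.03,0],[0,0.0005,0.077,-0.03,0]]' 15; python3 -m jog '[[0,0,0,0,0],[0,0,0,0,0]]' 45
```

```text
time: 17.9
ee_pos: [0.5248, 0.1497, 0.0964]
eef_rot: [0.729, 0.684, 0.0, 0.0]
ft_force: [-0.2, -0.9, 0.6]
width: 0.0127
grip_force: 15.0
time: 18.1
ee_pos: [0.5248, 0.1497, 0.0964]
eef_rot: [0.729, 0.684, 0.0, 0.0]
ft_force: [-0.4, -0.6, 2.1]
width: 0.0124
grip_force: 45.0
```

```bash
python3 -m jog '[[0,0,0,-0.02,0],[0,0,0,-0.06,0],[0,0,0,-0.12,0],[0,0,0,-0.18,0],[0,0,0,-0.24,0],[0,0,0,-0.3,0],[0,0,0,-0.36,0],[0,0,0,-0.42,0],[0,0,0,-0.48,0],[0,0,0,-0.54,0],[0,0,0,-0.58,0],[0,0,0,-0.6,0]]'; python3 -c "
from bench import r
s=r.read_state();print(s['joint_positions'].round(3),s['ee_pos'],s['eef_rot'].round(4),s['ft_force'],s['torque'])"
```

```text
time: 19.3
ee_pos: [0.5246, 0.1498, 0.0963]
eef_rot: [0.494, 0.87, 0.0, -0.0]
ft_force: [-0.2, -0.3, 3.2]
width: 0.0125
grip_force: 45.0
[-0.85   0.292  0.568  1.849 -0.18   1.051  0.326] [0.52459929 0.14978904 0.09634489] [ 4.938e-01  8.696e-01  1.000e-04 -1.000e-04] [-0.20294053 -0.33922005  3.17404486] [-0.06392603  0.04000731 -0.13384205]
```

```bash
python3 -m jog '[[0,0,0,-0.03,0],[0,0,0,-0.09,0],[0,0,0,-0.16,0],[0,0,0,-0.23,0],[0,0,0,-0.3,0],[0,0,0,-0.37,0],[0,0,0,-0.44,0],[0,0,0,-0.51,0],[0,0,0,-0.58,0],[0,0,0,-0.65,0],[0,0,0,-0.72,0],[0,0,0,-0.753,0]]'; python3 -m jog '[[0,0,0,0,0],[0,0,0,0,0]]'; python3 - <<'E'
from h import *
s=r.read_state();q=s['eef_rot'];print(2*np.arctan2(q[1],q[0]),s['ee_pos'],s['ft_force'],s['torque'],s['joint_positions'].round(3))
W=r.camera("wrist"); cv2.imwrite("pics/q3.png",W["img"][:,:,::-1])
for l in("egg_center","dish","ring_gap"): print(l,[(round(d["p"],2),(np.array(d["position"])*[512,384]).round(1)) for d in r.recognise("wrist",l)[:2]])
E
```

```text
time: 20.5
ee_pos: [0.5247, 0.1498, 0.0964]
eef_rot: [0.139, 0.99, 0.0, 0.0]
ft_force: [-0.5, -0.4, 2.6]
width: 0.0128
grip_force: 45.0
time: 20.7
ee_pos: [0.5247, 0.1498, 0.0964]
eef_rot: [0.141, 0.99, 0.0, 0.0]
ft_force: [0.8, -0.4, 3.1]
width: 0.0122
grip_force: 45.0
2.8592407622453435 [0.52466184 0.14978052 0.09636141] [ 0.84010473 -0.43349044  3.06369913] [-0.12826837  0.03883667  0.02582055] [-0.753  0.279  0.452  1.844 -0.139  1.049  1.042]
egg_center [(0.82, array([238.5, 203.3]))]
dish [(0.72, array([255.8, 182.4])), (0.25, array([454. , 205.9]))]
ring_gap [(0.92, array([394.4, 183.5]))]
```

```bash
python3 -m jog '[[0,0,-0.001,0,0],[0,0,-0.003,0,0],[0,0,-0.006,0,0],[0,0,-0.009,0,0],[0,0,-0.012,0,0],[0,0,-0.014,0,0],[0,0,-0.014,0,0]]'; python3 -c "
from bench import r
s=r.read_state();print(s['ee_pos'],s['eef_rot'].round(4),s['ft_force'],s['torque'])"
```

```text
time: 21.6
ee_pos: [0.5248, 0.1498, 0.1106]
eef_rot: [0.14, 0.99, 0.0, 0.0]
ft_force: [-0.3, -0.1, -3.0]
width: 0.0128
grip_force: 45.0
[0.52476978 0.14980814 0.11061781] [1.404e-01 9.901e-01 2.000e-04 2.000e-04] [-0.28775963 -0.11156385 -2.99508657] [ 0.07696163 -0.02451179  0.00948725]
```

Free through the gaps, carrying just the dish's weight. Lift on to about 10 cm.

```bash
python3 -m jog '[[0,0,-0.003,0,0],[0,0,-0.009,0,0],[0,0,-0.018,0,0],[0,0,-0.027,0,0],[0,0,-0.036,0,0],[0,0,-0.045,0,0],[0,0,-0.054,0,0],[0,0,-0.063,0,0],[0,0,-0.072,0,0],[0,0,-0.079,0,0],[0,0,-0.084,0,0],[0,0,-0.086,0,0]]'; python3 -m jog '[[0,0,0,0,0],[0,0,0,0,0],[0,0,0,0,0],[0,0,0,0,0],[0,0,0,0,0],[0,0,0,0,0],[0,0,0,0,0],[0,0,0,0,0]]'; python3 - <<'E'
from h import *
s=r.read_state();print(s['time'],s['ee_pos'],s['eef_rot'],s['ft_force'],s['torque'],abs(s['joint_vel']).max())
I={n:r.camera(n) for n in("wrist","scene","top")}
for n in I:
    cv2.imwrite(f"pics/f_{n}.png",I[n]["img"][:,:,::-1])
    print(n,[(l,[(round(d["p"],2),(np.array(d["position"])*[512,384]).round(1).tolist()) for d in r.recognise(n,l)[:2]]) for l in("egg_center","dish","lid_tab","egg_cup","salt_cellar","knife")])
p=s['ee_pos']; D=np.r_[p[:2],p[2]+.019-.086]
print("dish origin est",D,"egg expected px",[proj(I[n],D+[0,0,.026]) for n in I])
E
```

```text
time: 22.8
ee_pos: [0.5248, 0.1498, 0.1968]
eef_rot: [0.14, 0.99, 0.0, 0.0]
ft_force: [-0.3, 0.9, -3.9]
width: 0.0126
grip_force: 45.0
time: 23.6
ee_pos: [0.5246, 0.1497, 0.1962]
eef_rot: [0.14, 0.99, 0.0, -0.0]
ft_force: [-0.2, -0.7, -2.9]
width: 0.0125
grip_force: 45.0
23.6 [0.5245695  0.14971695 0.19621786] [ 1.40413666e-01  9.90092925e-01  3.56070115e-05 -2.07633039e-05] [-0.24504667 -0.66956782 -2.8976205 ] [-0.01420292 -0.03381603 -0.01327447] 0.0019025294337130683
wrist [('egg_center', [(0.96, [237.4, 203.6]), (0.39, [429.6, 177.2])]), ('dish', [(0.65, [258.2, 182.6]), (0.27, [44.8, 202.7])]), ('lid_tab', [(0.96, [437.7, 186.2])]), ('egg_cup', [(0.74, [72.3, 297.2])]), ('salt_cellar', []), ('knife', [(0.96, [45.6, 200.6])])]
scene [('egg_center', [(0.48, [168.6, 153.3])]), ('dish', [(0.69, [168.9, 159.3])]), ('lid_tab', [(0.8, [134.1, 129.3])]), ('egg_cup', [(0.69, [252.9, 198.0])]), ('salt_cellar', [(0.78, [249.2, 177.8]), (0.31, [154.3, 170.0])]), ('knife', [(0.87, [239.8, 241.1]), (0.49, [249.3, 174.9])])]
top [('egg_center', [(0.28, [169.6, 194.7])]), ('dish', [(0.86, [145.1, 220.8])]), ('lid_tab', [(0.94, [77.5, 159.7]), (0.5, [260.9, 231.3])]), ('egg_cup', [(0.81, [251.7, 186.3]), (0.5, [371.5, 213.0])]), ('salt_cellar', [(0.79, [222.0, 159.5])]), ('knife', [(0.62, [259.0, 228.9])])]
dish origin est [0.5245695  0.14971695 0.12921786] egg expected px [array([254.74599499, 217.90587557]), array([168.16852825, 150.76026202]), array([141.54315225, 204.83322081])]
```

```bash
python3 - <<'E'
from h import *
for n in("top","scene"):
    c=r.camera(n)
    d=r.regions_of(n,"lid_tab")[0]; ys,xs=np.nonzero(d["pixels"]); print(n,d["p"],len(xs),xs.min(),xs.max(),ys.min(),ys.max())
    old=cv2.imread(f"pics/q_{n}.png")[:,:,::-1].astype(int); df=abs(old-c["img"]).max(2)
    x0,x1,y0,y1=(40,115,145,260) if n=="top" else (100,190,90,180)
    print("\n".join("".join("#" if df[y:y+5,x:x+4].mean()>20 else ("L" if d["pixels"][y,x] else ".") for x in range(x0,x1,4)) for y in range(y0,y1,5)))
E
```

```text
Traceback (most recent call last):
IndexError: list index out of range
```

```bash
python3 - <<'E'
from h import *
for n in("top","scene"):
    c=r.camera(n)
    d=(r.regions_of(n,"lid_tab") or r.regions_of(n,"lid") or r.regions_of(n,"lid_tab")  or [{"p":0,"pixels":np.zeros((384,512),bool)}])[0]; ys,xs=np.nonzero(d["pixels"]); print(n,d["p"],len(xs),(xs.min(),xs.max(),ys.min(),ys.max()) if len(xs) else 0)
    old=cv2.imread(f"pics/q_{n}.png")[:,:,::-1].astype(int); df=abs(old-c["img"]).max(2)
    x0,x1,y0,y1=(40,115,145,260) if n=="top" else (100,190,90,180)
    print("\n".join("".join("#" if df[y:y+5,x:x+4].mean()>20 else ("L" if d["pixels"][y,x] else ".") for x in range(x0,x1,4)) for y in range(y0,y1,5)))
E
```

```text
top 0.83 529 (np.int64(48), np.int64(104), np.int64(152), np.int64(204))
...................
...................
........LLLLLLL##..
......LLLLLL#######
.....##############
...################
...################
..#################
...################
..L################
...################
...################
...################
...################
....###############
....###############
....###############
.....##############
.....##############
......#############
......#############
.......############
.......############
scene 0.91 1542 (np.int64(115), np.int64(157), np.int64(93), np.int64(155))
#######################
#######################
###################.###
###################.###
###################.###
#######################
########LLL###########.
##..LLLLLLLLL########..
....LLLLLLLLLL########.
....LLLLLLLLLL#######..
.....LLLLLLLL##########
......LLLLLLL###.######
.......LLLL############
.........LL############
...........############
...........###########.
.............##########
..............#########
```

The visible parts of the dome have not moved since it opened, so it was not disturbed. The dish is still and level, so I hand in.

```bash
python3 -c "
from bench import r
print(r.close_job())"
```

```text
the job is handed in; nothing more can be done
None
```

I handed the job in at about 24 s: the dome stands open by itself, the knife lies flat on the worktop, and the dish is held still and level about 10 cm above the steamer with the egg in it. The hand-in call gave no verdict.

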